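# Tape measure through the sprung lid of a drop box

## Task

Put the orange tape measure away in the blue drop box without picking it up: with one finger press down the yellow bar so that the sprung white lid is well open, and while holding it open push the tape measure off its ledge and through the opening with the other finger, then let the lid spring shut. Never slide the tape measure onto the shut lid. Leave everything else where it stands.

Things in the scene. Friction and masses are not known exactly. Their poses are not given: they have to be found in the camera images.
- box: Fixed blue drop box on the bench, 260 (its x) x 270 (its y) x 150 mm high, walls 4, floor 5 thick; origin at the centre of its underside, x away from the robot, y left, z up; turned up to 0.4 rad. Its top, at z = 150, has a dark ledge, x -130 to 0, y -135 to 62 (tape measure; a 10 mm high guide fence at y -46 to -42 runs along it), a dark strip, x 0 to 130, y -135 to -47 (eyebolt), and the lid.
- edge (a point): Middle of the ledge's far edge where it meets the opening, level with the ledge's top: x = 0, y = 10, z = 150 mm in the box. The tape measure goes over this edge in the box's +x direction. The opening beyond it is x 0 to 126, y -47 to 130 mm in the box, covered by the lid's main panel.
- lid: Slick white L-shaped lid, 4 mm thick, level with the ledge when shut: main panel (box x 4 to 126, y -42 to 127) and an arm beside the ledge (x -126 to 0, y 68 to 127). On top is a slick yellow round push bar, 28 mm thick, along the box's x from x = -127 to 60 at y = 98. Origin on the bar's crest (top line) at box x = 0; shut, it is at box z = 180, 30 above the ledge. Axes as the box's when shut.
- flap (a joint): Lid angle in rad: 0 shut, 0.85 fully open. Hinge line along the box's x at box y = 130, z = 148: pressing the bar down swings the right edge (y = -42) down. A spring shuts it: 6 N at the bar at first, 10 N at the end. The bar's crest is 30 mm above the ledge at 0, 20 at 0.35, 10 at 0.62, 4 at 0.79, and drifts 5 mm right (-y). Open 0.5 or more, the tape measure slides down it to the floor.
- tape: Stubby orange tape measure lying flat on the ledge, 58 (its x) x 54 (its y) x 32 mm high, about 0.11 kg; origin at the centre of its underside. It has to go in the +x direction of the box, over the ledge's edge at box x = 0.
- eyebolt: Nickel eyebolt lying on the strip of the box to the right of the lid, 81 x 42 x 10 mm, origin under its middle; to be left alone.
- hexholder: Green enamel hex key holder with five keys, 36 x 100 x 110 mm high, on the bench; to be left alone; origin at the centre of its underside.
- dish: White ceramic dish, 110 mm across, 30 high, on the bench; to be left alone; origin at the centre of its underside.
- mug: Blue mug, 80 mm across, 90 high, on the bench; to be left alone; origin at the centre of its underside.
- can: Red can, 60 mm across, 130 high, on the bench; to be left alone; origin at the centre of its underside.
- driver: Screwdriver with a red handle, 190 mm long, lying on the bench; to be left alone; origin under its middle.
There are look-alikes about, which are no part of the job. Of the things like the tape, leave any that is turquoise; of the rest the smaller one is meant.

How it is judged:
By the outcome, as a careful person would: the job done as asked, in the order asked, and still so for the second after the job is handed in, with the robot touching nothing.
It also fails if it takes over 40 s, if anything falls off the work surface, if the arm or the gripper's body presses on something with over 40 N, if the wrist force passes 120 N, or if a joint passes its speed limit or range.

## Robot

A 6-joint arm with a two-finger parallel gripper is mounted at the origin on the work surface. World frame = base frame: x ahead of the robot, y to its left, z up, the work surface at z = 0. Lengths are in m, angles in rad, forces in N, time in s.
With the tool pointing down it reaches from about 0.4 to 0.825 m from the base axis. Payload 7 kg.
Tool frame: the origin (TCP) lies at the very end of the fingers, on their centre line; the grasp point (between the pads) lies 19 mm behind it; z points along the fingers, y is the line along which they close (so a half turn about z gives the same grasp; the last joint's range is limited). The gripper opens to 88 mm and grips with 3 to 60 N. Pads are 19 mm wide; open, the fingers measure 130 mm over their backs; the gripper's body (78 mm by 193 mm) begins 47 mm behind the grasp point.
Start: joints at [-0.85, 0.359, 0.012, 0, -1.224, -0.288], TCP at [0.283, -0.613, 0.227] pointing down, gripper open.
Joint ranges: [-3.07, 3.07], [-1.43, 2.12], [-1.02, 1.25], [-3.03, 1.67], [-3.05, -0], [-3.03, 3.03]. Speed limits (rad/s): [2.39, 2.39, 3.01, 3.14, 3.14, 3.14].

## Interface

Orientations are given as a rotation vector (axis times angle).
In Python, from station import readout, viewer, order gives the robot as it stands.
- The arm moves only by the tool drive_tool, never from a script. Its arguments are lists of equal length, an entry for each row: "fingers": the opening, from 0 (shut) to 1 (fully open); "travel": the shift along the tool's x, y, z in mm, a list of three; "delta_rot": the turn, a rotation vector about the tool's x, y, z in rad, a list of three. In form: {"fingers": [fingers, ...], "travel": [[x, y, z], ...], "delta_rot": [[rx, ry, rz], ...]}. A call has 1 to 20 rows; each row shifts and turns the commanded pose from where the row before left it, along the tool's axes as they then stand; what a row does not reach is not made up. A row lasts 1/12 s, in which the tool goes at most 41.7 mm and 7.16 degrees, less where a joint would pass 70% of its speed; a pose out of reach is approached as far as the arm can. A call is refused whole if a number of a shift passes 41.7 or a number of a turn 0.125, either way. A call with a gripper value outside its range is refused whole. The fingers move at their own pace and stop on an object; the grip force is fixed at half the most. Time passes only in rows, so rows that do not move let the fingers close. It gives the time, the measured TCP pose, the force, the opening and the grip force at its end, in the units of the state.
- readout.read_state(): the state, without advancing time (a new reading comes with each control period).
- viewer.camera(name): name is "scene" or "top" or "wrist"; returns a dict with "pixels" (480x640x3 uint8, red, green, blue), "K" (3x3 intrinsics, pixels), "camera_from_world" (4x4, takes a point from world to camera coordinates). Camera axes: x right, y down, z forward; pixel columns grow to the right and rows downward; lengths in m; the calibration is good to about 2 mm. A picture is of the moment at which its call begins. There is no depth.
- order.sign_off(): hands the job in; it is judged then, once.
The state is a dict: "t": time; "joints": joint angles; "qvel": joint speeds; "joint_torque": joint torques, N m; "tcp_pos": TCP position; "tool_rot": TCP orientation; "force": force on the tool from outside, world axes, zero at the start; "moment": the same for the moment, N m; "opening": finger opening in m; "finger_force": force on a finger pad.
Only numpy, scipy, OpenCV 4.12 (cv2) and the standard library are available. Lean on these libraries where they do the work, as an engineer would, in place of code of your own. Each camera call takes 0.05 s, during which the arm holds its last target. There are 200 camera calls.

## Working session

There is one attempt and no reset: what is moved stays moved. The work goes in short steps, Python scripts to look and compute and a tool call to move; the robot and the scene stay as the last step left them, time stands still between calls to the robot, and variables do not carry over. Pictures are saved under pics/ and viewed, at most 10 in all, crops included, and the job is handed in when it is done.

Besides the shell and the picture viewer there is one more tool, called as a command line: name --argument value ..., lists and objects as JSON in quotes. drive_tool: Moves the arm, as the interface text tells. Its arguments: {"type":"object","properties":{"fingers":{"type":"array"},"travel":{"type":"array"},"delta_rot":{"type":"array"}},"required":["fingers","travel","delta_rot"]}

```bash
mkdir -p pics; cat > h.py <<'E'
import numpy as np, cv2
from station import readout, viewer, order
def cam(n,save=None):
    c=viewer.camera(n)
    if save: cv2.imwrite('pics/'+save,cv2.cvtColor(c['pixels'],cv2.COLOR_RGB2BGR))
    return c
def ray(c,uv,z):
    T=np.array(c['camera_from_world']);R=T[:3,:3];t=T[:3,3]
    o=-R.T@t; uv=np.atleast_2d(uv).astype(float)
    d=(R.T@np.linalg.inv(c['K'])@np.c_[uv,np.ones(len(uv))].T).T
    return o+d*((z-o[2])/d[:,2])[:,None]
def proj(c,P):
    T=np.array(c['camera_from_world']);q=(T[:3,:3]@np.atleast_2d(P).T).T+T[:3,3]
    q=(np.array(c['K'])@q.T).T; return q[:,:2]/q[:,2:]
E
python3 - <<'E'
from h import *
a=cam('top','top1.png');b=cam('scene','scene1.png')
s=readout.read_state();print(s)
for c in(a,b):
  T=np.array(c['camera_from_world']);print(-T[:3,:3].T@T[:3,3])
E
```

```text
{'t': 0.1, 'joints': array([-8.49935767e-01,  3.59347719e-01,  1.11493914e-02, -3.18365067e-04,
       -1.22409216e+00, -2.88106878e-01]), 'qvel': array([-0.00161684, -0.00166918,  0.00065111, -0.0003722 ,  0.00039257,
       -0.00040602]), 'joint_torque': array([-9.87998174e-04, -5.84163094e+01,  2.93752384e+01,  7.01548755e+00,
        1.01807347e-02, -2.02551371e-05]), 'tcp_pos': array([ 0.2828756 , -0.61238556,  0.22569314]), 'tool_rot': array([ 6.74210704e-01, -3.06792243e+00, -2.28158299e-03]), 'force': array([-0.89537029,  0.73769103,  0.2408744 ]), 'moment': array([-0.01626198, -0.02802461, -0.03012029]), 'finger_force': 0.0, 'opening': 0.08754262920862194}
[ 0.40845284 -0.01350327  1.3284976 ]
[ 1.29333743 -0.22876524  0.74156965]
```

View pics/top1.png

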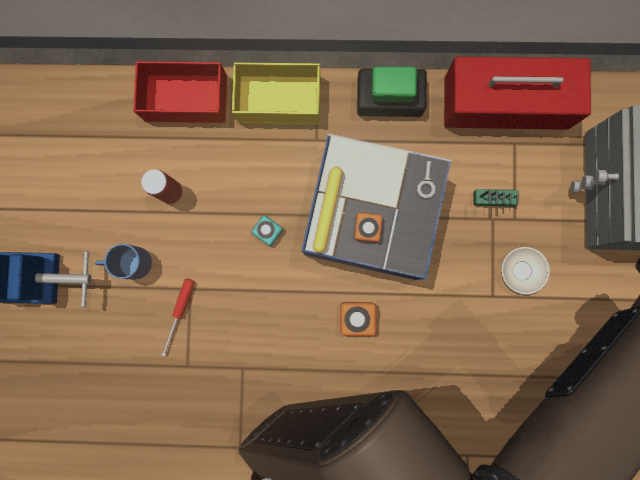

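View pics/scene1.png

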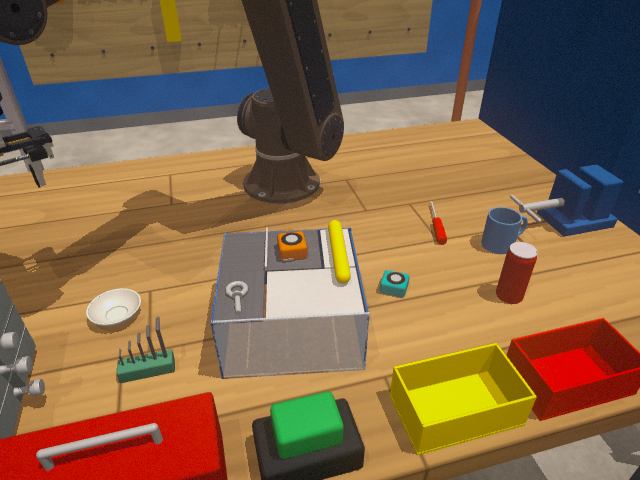

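The top view shows three tape measures: orange on the ledge (368,228), larger orange on the bench (358,319) and turquoise (266,230). I choose the one on the ledge, since it is the smaller orange one. Box corners are near (329,136), (450,158), (425,278) and (305,256), and the bar runs from (334,170) to (320,248). The scene view agrees: tape at (291,246), bar from (335,225) to (343,280).

```bash
python3 - <<'E'
from h import *
c=cam('top');im=c['pixels'];hsv=cv2.cvtColor(im,cv2.COLOR_RGB2HSV)
def blob(lo,hi,roi,k=3):
    m=cv2.inRange(hsv,np.array(lo),np.array(hi));M=np.zeros_like(m);x0,y0,x1,y1=roi;M[y0:y1,x0:x1]=m[y0:y1,x0:x1]
    cs=cv2.findContours(cv2.morphologyEx(M,cv2.MORPH_CLOSE,np.ones((k,k))),cv2.RETR_EXTERNAL,cv2.CHAIN_APPROX_NONE)[0]
    return max(cs,key=cv2.contourArea)
def rep(n,ct,z):
    w=ray(c,ct.reshape(-1,2),z)[:,:2]*1000
    r=cv2.minAreaRect(w.astype(np.float32));print(n,np.round(r[0],1),np.round(r[1],1),round(r[2],1));return r
yb=blob((22,130,120),(35,255,255),(295,130,360,265));ry=rep('bar',yb,.166)
print(np.round(cv2.boxPoints(ry)))
ot=blob((3,150,90),(18,255,255),(345,200,395,255));rt=rep('tape',ot,.18)
rep('tape@.166',ot,.166)
big=blob((3,150,90),(18,255,255),(330,290,390,345));rep('big',big,.03)
# white panel
wp=blob((15,0,150),(45,75,255),(300,130,420,262),1);r=rep('white',wp,.15)
# box outline: non-wood: wood hue saturated
cr=im[120:300,280:470];cv2.imwrite('pics/crop1.png',cv2.cvtColor(cv2.resize(cr,None,fx=3.2,fy=3.2,interpolation=cv2.INTER_CUBIC),cv2.COLOR_RGB2BGR))
print(np.round(ray(c,[(329,136),(450,158),(425,278),(305,256)],.15)*1000))
E
```

```text
bar [577.    1.5] [ 25.  182.6] 78.7
[[485.   7.]
 [664. -29.]
 [669.  -4.]
 [490.  32.]]
tape [540.9 -83.5] [51.6 56.1] 84.8
tape@.166 [542.5 -84.3] [52.2 56.8] 84.8
big [344.4 -73.2] [75.9 83. ] 1.6
white [664.3 -72.7] [170.5 123.3] 78.7
[[ 739.    2.  150.]
 [ 696. -257.  150.]
 [ 439. -207.  150.]
 [ 479.   47.  150.]]
```

View pics/crop1.png

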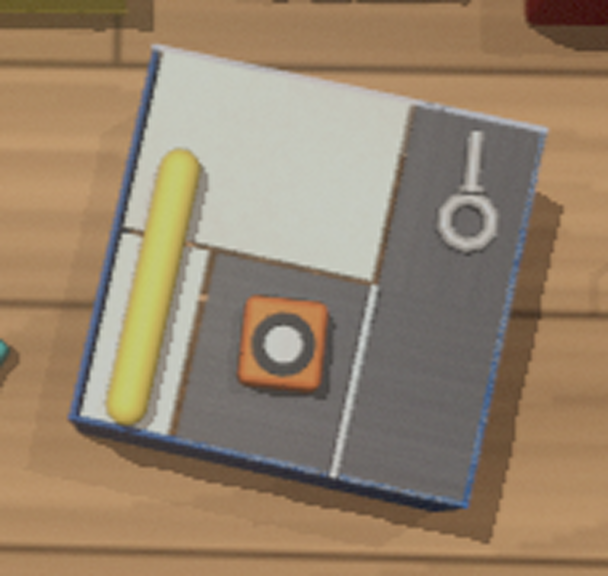

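The crop shows the small orange tape at (283,343), on the ledge left of the fence, so the choice holds. From the panel and bar I get a box yaw of -0.197 and an origin of (591,-102) mm. The tape is at box (-53, 8). Next I turn the tool to line up with the box and carry it above the start point.

drive_tool --fingers '[0.8, 0.8, 0.8, 0.8, 0.8, 0.8, 0.8]' --travel '[[0, 0, -5], [0, 0, -5], [0, 0, -5], [0, 0, -5], [0, 0, -5], [0, 0, 0], [0, 0, 0]]' --delta_rot '[[0, 0, 0.105], [0, 0, 0.105], [0, 0, 0.105], [0, 0, 0.105], [0, 0, 0.105], [0, 0, 0.105], [0, 0, 0]]'

```text
t: 0.73
tcp_pos: [0.2831, -0.6127, 0.2516]
tool_rot: [0.317, 3.125, 0.0]
force: [0.6, 0.4, -0.6]
opening: 0.0701
finger_force: 0.0
```

drive_tool --fingers '[0.8, 0.8, 0.8, 0.8, 0.8, 0.8, 0.8, 0.8, 0.8, 0.8, 0.8, 0.8, 0.8, 0.8, 0.8, 0.8, 0.8, 0.8, 0.8, 0.8]' --travel '[[-5, 34, 0], [-5, 34, 0], [-5, 34, 0], [-5, 34, 0], [-5, 34, 0], [-5, 34, 0], [-5, 34, 0], [-5, 34, 0], [-5, 34, 0], [-5, 34, 0], [-5, 34, 0], [-5, 34, 0], [-5, 34, 0], [-5, 34, 0], [-5, 34, 0], [-5, 34, 0], [-5, 34, 0], [-5, 34, 0], [0, 0, 0], [0, 0, 0]]' --delta_rot '[[0, 0, 0], [0, 0, 0], [0, 0, 0], [0, 0, 0], [0, 0, 0], [0, 0, 0], [0, 0, 0], [0, 0, 0], [0, 0, 0], [0, 0, 0], [0, 0, 0], [0, 0, 0], [0, 0, 0], [0, 0, 0], [0, 0, 0], [0, 0, 0], [0, 0, 0], [0, 0, 0], [0, 0, 0], [0, 0, 0]]'

```text
t: 2.4
tcp_pos: [0.4914, -0.0287, 0.2511]
tool_rot: [-0.299, -3.126, 0.0]
force: [0.2, -1.0, 0.2]
opening: 0.0701
finger_force: 0.0
```

```bash
cat >> h.py <<'E'
from scipy.spatial.transform import Rotation as Ro
O=np.array([.591,-.102]);yaw=-.197
def box():
    s=readout.read_state();p=s['tcp_pos'];R=Ro.from_rotvec(s['tool_rot']).as_matrix()
    d=p[:2]-O;ex=np.array([np.cos(yaw),np.sin(yaw)]);ey=np.array([-ex[1],ex[0]])
    print('t',s['t'],'box xyz mm',np.round([d@ex*1e3,d@ey*1e3,p[2]*1e3-150],1),'tool y yaw',np.round(np.arctan2(-R[0,1],R[1,1])-yaw,3),'tz',np.round(R[:,2],3),'open',round(s['opening']*1e3,1),'F',np.round(s['force'],1))
E
python3 - <<'E'
from h import *
box(); cam('top','top2.png');cam('wrist','wrist2.png')
E
```

```text
t 2.4 box xyz mm [-112.    52.4  101.1] tool y yaw 0.006 tz [-0.001 -0.    -1.   ] open 70.1 F [ 0.2 -1.   0.2]
```

View pics/wrist2.png

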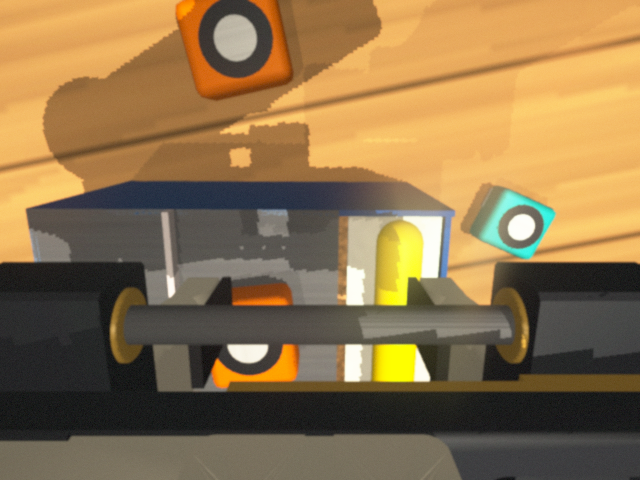

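The wrist view shows the right finger (columns 165–230) lining up behind the tape, and the left one (410–490) over the bar at 400. The box-frame numbers agree: fingers at about y 98 and y 7. Descending onto the bar.

drive_tool --fingers '[0.8, 0.8, 0.8, 0.8, 0.8, 0.8, 0.8, 0.8]' --travel '[[-4, 0, 10], [0, 0, 20], [0, 0, 20], [0, 0, 12], [0, 0, 9], [0, 0, 6], [0, 0, 0], [0, 0, 0]]' --delta_rot '[[0, 0, 0], [0, 0, 0], [0, 0, 0], [0, 0, 0], [0, 0, 0], [0, 0, 0], [0, 0, 0], [0, 0, 0]]'

```text
t: 3.17
tcp_pos: [0.4953, -0.0323, 0.1749]
tool_rot: [0.31, 3.126, -0.001]
force: [-2.4, -1.1, 7.8]
opening: 0.07
finger_force: 3.5
```

```bash
python3 - <<'E'
from h import *
box(); c=cam('scene','s3.png')['pixels'][170:380,180:460]
cv2.imwrite('pics/s3c.png',cv2.cvtColor(cv2.resize(c,None,fx=2.8,fy=2.8),cv2.COLOR_RGB2BGR))
E
```

```text
t 3.1667 box xyz mm [-107.5   49.7   24.9] tool y yaw -0.001 tz [ 0.    -0.001 -1.   ] open 70.0 F [-2.4 -1.1  7.8]
```

View pics/s3c.png

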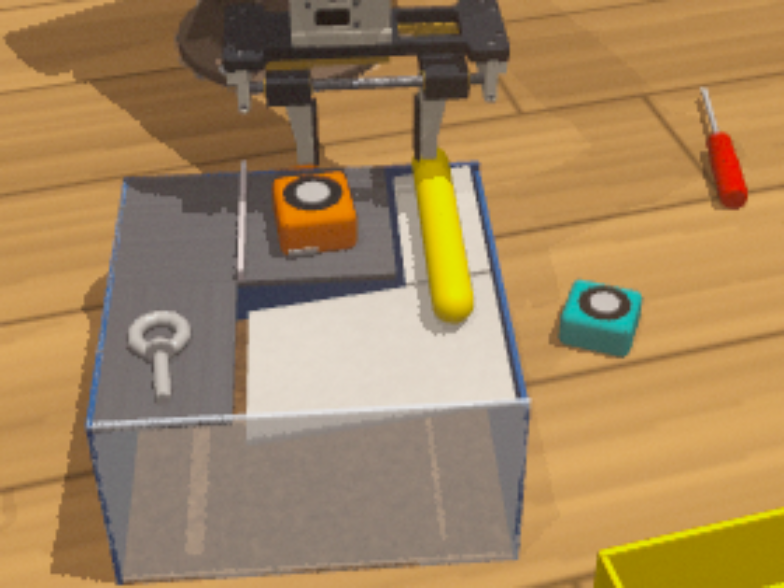

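The crop shows the left fingertip at the bar's near end (430,155) and the lid starting to open, with the tape untouched. The tips taper inward and the TCP slipped 2.7 mm sideways, so the finger sits on the bar's right flank. I'll lift, widen the fingers to centre it, then press down fully.

drive_tool --fingers '[0.8, 0.9, 0.9, 0.9, 0.9, 0.9, 0.9, 0.9, 0.9, 0.9]' --travel '[[0, 0, -14], [0, 0, 0], [0, 0, 0], [0, 0, 6], [0, 0, 6], [0, 0, 6], [0, 0, 6], [0, 0, 6], [0, 0, 2], [0, 0, 0]]' --delta_rot '[[0, 0, 0], [0, 0, 0], [0, 0, 0], [0, 0, 0], [0, 0, 0], [0, 0, 0], [0, 0, 0], [0, 0, 0], [0, 0, 0], [0, 0, 0]]'

```text
t: 4.05
tcp_pos: [0.4955, -0.0319, 0.1563]
tool_rot: [0.309, 3.126, -0.002]
force: [-1.1, -3.4, 10.2]
opening: 0.0789
finger_force: 4.7
```

```bash
python3 - <<'E'
from h import *
box(); c=cam('scene','s4.png')['pixels'][170:380,180:460]
cv2.imwrite('pics/s4c.png',cv2.cvtColor(cv2.resize(c,None,fx=2.8,fy=2.8),cv2.COLOR_RGB2BGR))
E
```

```text
t 4.05 box xyz mm [-107.3   50.1    6.3] tool y yaw 0.0 tz [ 0.001 -0.001 -1.   ] open 78.9 F [-1.1 -3.4 10.2]
```

View pics/s4c.png

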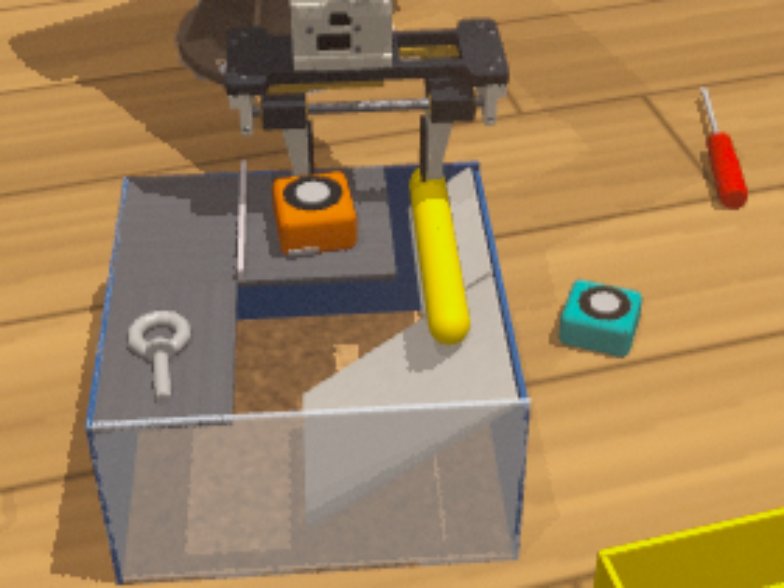

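The crop shows the lid well open, with the dark opening below the ledge at about (340,310). The finger stands behind the tape at (300,165). Pushing halfway first.

drive_tool --fingers '[0.9, 0.9, 0.9, 0.9, 0.9, 0.9, 0.9, 0.9, 0.9, 0.9]' --travel '[[-6, 0, 0], [-6, 0, 0], [-6, 0, 0], [-6, 0, 0], [-6, 0, 0], [-6, 0, 0], [-6, 0, 0], [-6, 0, 0], [0, 0, 0], [0, 0, 0]]' --delta_rot '[[0, 0, 0], [0, 0, 0], [0, 0, 0], [0, 0, 0], [0, 0, 0], [0, 0, 0], [0, 0, 0], [0, 0, 0], [0, 0, 0], [0, 0, 0]]'

```text
t: 4.93
tcp_pos: [0.5428, -0.0411, 0.1564]
tool_rot: [0.309, 3.126, -0.001]
force: [-0.3, -1.4, 7.4]
opening: 0.0791
finger_force: 4.4
```

```bash
python3 - <<'E'
from h import *
box(); c=cam('scene','s5.png')['pixels'][170:380,180:460]
cv2.imwrite('pics/s5c.png',cv2.cvtColor(cv2.resize(c,None,fx=2.8,fy=2.8),cv2.COLOR_RGB2BGR))
E
```

```text
t 4.9333 box xyz mm [-59.2  50.3   6.4] tool y yaw -0.0 tz [ 0.001 -0.001 -1.   ] open 79.1 F [-0.3 -1.4  7.4]
```

View pics/s5c.png

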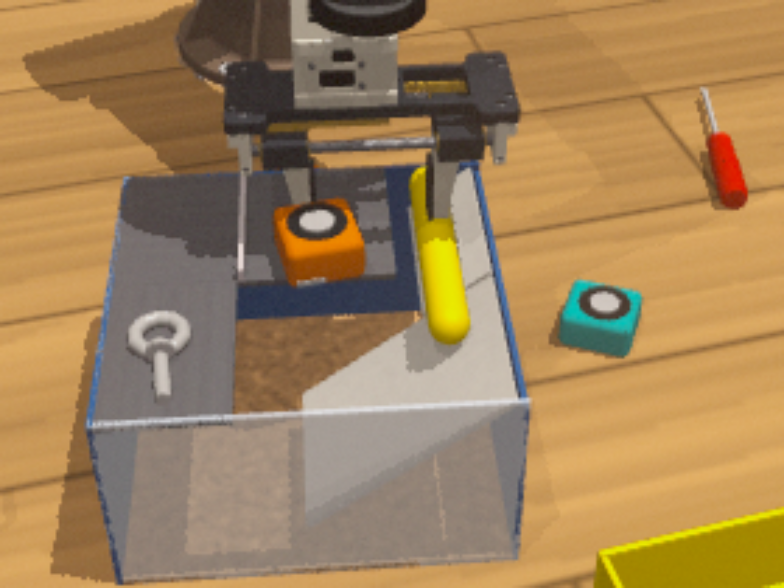

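The crop shows the tape at the ledge edge, centre (317,240), pushed straight but turning a little because the finger is right of its centre. I'll back off, move the pushing finger about 6 mm left with the lid still held, and finish the push.

drive_tool --fingers '[0.9, 0.84, 0.84, 0.84, 0.84, 0.84, 0.84, 0.84, 0.84, 0.84, 0.84, 0.84, 0.84, 0.84, 0.84, 0.84, 0.84, 0.84, 0.84, 0.84]' --travel '[[5, 0, 0], [0, 2, 0], [0, 1, 0], [-5, 0, 0], [-6, 0, 0], [-6, 0, 0], [-6, 0, 0], [-6, 0, 0], [-6, 0, 0], [-6, 0, 0], [-6, 0, 0], [-6, 0, 0], [-6, 0, 0], [-6, 0, 0], [-6, 0, 0], [0, 0, 0], [0, 0, 0], [0, 0, 0], [0, 0, 0], [0, 0, 0]]' --delta_rot '[[0, 0, 0], [0, 0, 0], [0, 0, 0], [0, 0, 0], [0, 0, 0], [0, 0, 0], [0, 0, 0], [0, 0, 0], [0, 0, 0], [0, 0, 0], [0, 0, 0], [0, 0, 0], [0, 0, 0], [0, 0, 0], [0, 0, 0], [0, 0, 0], [0, 0, 0], [0, 0, 0], [0, 0, 0], [0, 0, 0]]'

```text
t: 6.65
tcp_pos: [0.6086, -0.0509, 0.1571]
tool_rot: [0.308, 3.124, -0.001]
force: [-0.3, -1.9, 9.1]
opening: 0.0737
finger_force: 4.3
```

```bash
python3 - <<'E'
from h import *
box(); c=cam('scene','s6.png')['pixels'][170:380,180:460]
cv2.imwrite('pics/s6c.png',cv2.cvtColor(cv2.resize(c,None,fx=2.8,fy=2.8),cv2.COLOR_RGB2BGR))
E
```

```text
t 6.65 box xyz mm [ 7.3 53.5  7.1] tool y yaw 0.0 tz [ 0.002 -0.001 -1.   ] open 73.7 F [-0.3 -1.9  9.1]
```

View pics/s6c.png

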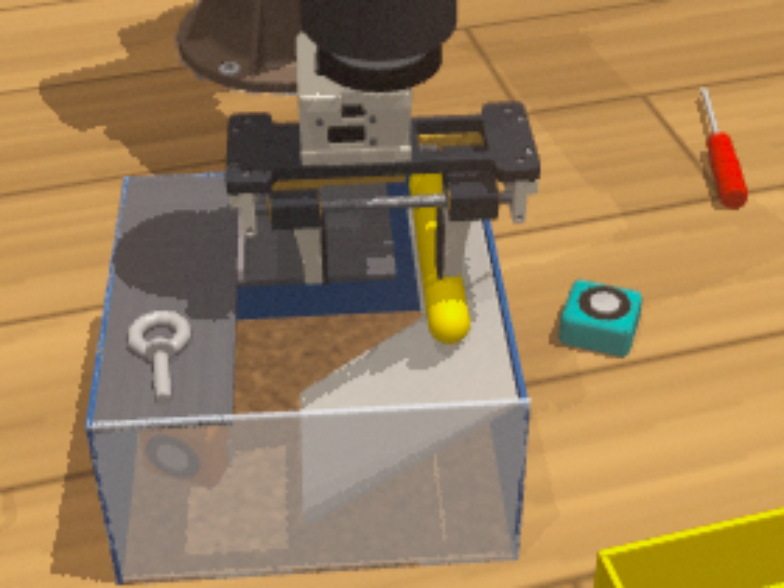

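The crop shows the tape inside the box through the wall at (180,460), clear of the lid. Raising slowly lets the lid shut.

drive_tool --fingers '[0.84, 0.84, 0.84, 0.84, 0.84, 0.84, 0.84, 0.84, 0.84, 0.84, 0.84, 0.84, 0.84, 0.84, 0.84, 0.84]' --travel '[[0, 0, -4], [0, 0, -4], [0, 0, -4], [0, 0, -4], [0, 0, -4], [0, 0, -4], [0, 0, -10], [0, 0, -20], [0, 0, -20], [0, 0, -20], [0, 0, -20], [0, 0, 0], [0, 0, 0], [0, 0, 0], [0, 0, 0], [0, 0, 0]]' --delta_rot '[[0, 0, 0], [0, 0, 0], [0, 0, 0], [0, 0, 0], [0, 0, 0], [0, 0, 0], [0, 0, 0], [0, 0, 0], [0, 0, 0], [0, 0, 0], [0, 0, 0], [0, 0, 0], [0, 0, 0], [0, 0, 0], [0, 0, 0], [0, 0, 0]]'

```text
t: 8.03
tcp_pos: [0.607, -0.0505, 0.2694]
tool_rot: [-0.309, -3.124, 0.001]
force: [-0.0, 0.5, -0.2]
opening: 0.0736
finger_force: 0.0
```

```bash
python3 - <<'E'
from h import *
box(); c=cam('scene','s7.png')['pixels'][170:380,180:460]
cv2.imwrite('pics/s7c.png',cv2.cvtColor(cv2.resize(c,None,fx=2.8,fy=2.8),cv2.COLOR_RGB2BGR))
E
```

```text
t 8.0333 box xyz mm [  5.6  53.6 119.4] tool y yaw -0.0 tz [-0.002 -0.    -1.   ] open 73.6 F [-0.   0.5 -0.2]
```

View pics/s7c.png

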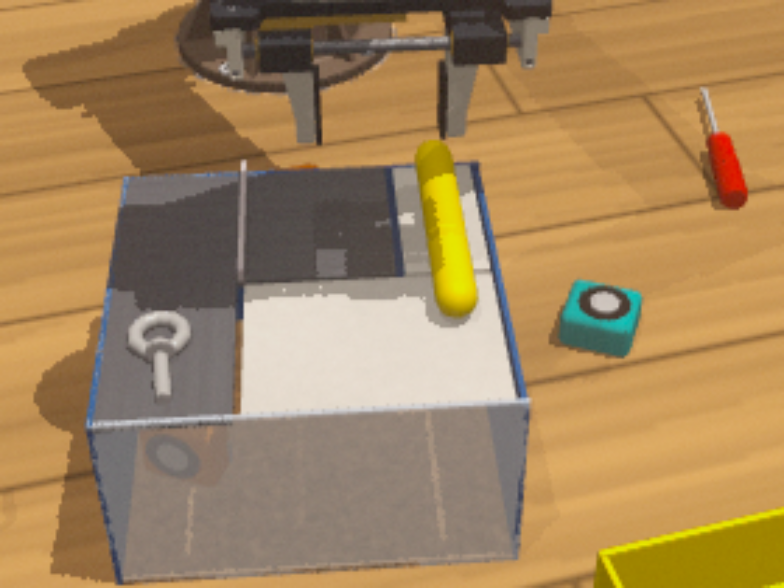

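The lid is shut level (bar at (445,225)), the tape is inside at (175,455), the eyebolt hasn't moved and the gripper is clear. Handing in.

```bash
python3 -c "
from h import *
print(order.sign_off())"
```

```text
the job is handed in; nothing more can be done
None
```

The small orange tape measure is in the drop box, pushed in while the lid was held open. The lid has sprung shut, nothing else was disturbed, and the job was handed in at about 8 s of the 40 s allowed.

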